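# Load a radiosonde into the ground-check set

## Robot

A 7-joint arm with a two-finger parallel gripper is mounted at the origin on the work surface. World frame = base frame: x ahead of the robot, y to its left, z up, the work surface at z = 0. Lengths are in m, angles in rad, forces in N, time in s.
With the tool pointing down it reaches from about 0.35 to 0.9 m from the base axis. Payload 8.1 kg.
Tool frame: the origin (TCP) lies at the very end of the fingers, on their centre line; the grasp point (between the pads) lies 19 mm behind it (grasp_offset is the distance from the TCP to the grasp point, in m); z points along the fingers, y is the line along which they close (so a half turn about z gives the same grasp; the last joint's range is limited). The gripper opens to 92 mm and grips with 3 to 60 N. Pads are 19 mm wide; open, the fingers measure 130 mm over their backs; the gripper's body (75 mm by 190 mm) begins 47 mm behind the grasp point.
Start: joints at [-0.103, 0.434, 0.025, 1.573, -0.012, 1.134, -0.075], TCP at [0.625, -0, 0.227] pointing down, gripper open.
Joint ranges: [-2.62, 2.62], [-0.44, 2.09], [-1.27, 1.32], [0.08, 2.57], [-1.32, 4.46], [0.12, 2], [-2.74, 2.74]. Speed limits (rad/s): [2.22, 2.22, 3.01, 3.01, 3.14, 3.14, 3.14].

## Interface

Orientations are given as a rotation vector (axis times angle).
In Python, from cell import observe, get_image, camera_params, sign_off, silhouettes, grasp_offset gives the robot as it stands. The module is installed in compiled form; this text tells all that it offers.
- The arm moves only by the tool jog_arm, never from a script. Its argument "motion" is a list that holds one entry, the list of rows, each a list of 7 numbers: the shift along the tool's x, y, z in m, then the turn, a rotation vector about the tool's x, y, z in rad, then the closure, from -1 (fully open) to 1 (shut), so that 0 is half open. In form: [[[dx, dy, dz, wx, wy, wz, hand], ...]]. A call has 1 to 10 rows; each row is the pose to reach, as a shift and turn from the pose commanded when the call began, along the tool's axes at that moment; what a row does not reach only later rows make up. A row lasts 1/12 s, in which the tool goes at most 41.7 mm and 7.16 degrees, less where a joint would pass 70% of its speed; a pose out of reach is approached as far as the arm can. A call with a gripper value outside its range is refused whole. The fingers move at their own pace and stop on an object; "force" is the grip in N (left out, the last holds). Time passes only in rows, so rows that repeat a pose let the fingers close. It gives the time, the measured TCP pose, the force, the opening and the grip force at its end, in the units of the state.
- observe(): the state, without advancing time (a new reading comes with each control period).
- get_image(name): name is "scene" or "side" or "wrist"; returns the picture (384x512x3 uint8, red, green, blue); there is no depth.
- camera_params(name): a dict with "vertical_fov" (degrees; the focal length in pixels is half the picture's height over the tangent of half this angle, whatever the lens; pixels are square), "cx", "cy" (the principal point, pixels), "dist_coeffs" ([k1, k2, p1, p2, k3] as OpenCV has them; the pictures are not rectified), "T" (4x4, takes a point from camera to world coordinates). Camera axes: x right, y down, z forward; pixel columns grow to the right and rows downward; lengths in m; the calibration is good to about 2 mm. A picture is of the moment at which its call begins: read the wrist's pose just before it. camera_params takes no time and is no camera call; for the wrist camera it gives the pose at the moment of the call.
- sign_off(): hands the job in; it is judged then, once.
Trained networks look in the newest picture that a camera, given by its name, has taken for a name from the list of things; names that differ only in an ending like _2 or _b are one class to them, and where a whole thing is asked for, a point or a joint stands for the part that bears it (a point fixed in the world has none). Each returns a list of dicts, best first, with "p" (0 to 1); they miss things now and then, are a little off and sometimes report something else, mostly with a low value. They report only what shows in the picture. A call takes as long as a camera call. They do not tell look-alikes from the thing itself.
- silhouettes(query, camera): "mask" (384x512 bool, what is visible of it) and "pixel" ([column, row] in pixels, amid what is visible of it).
The state is a dict: "clock": time; "joints": joint angles; "dq": joint speeds; "joint_efforts": joint torques, N m; "position": TCP position; "ee_rot": TCP orientation; "force": force on the tool from outside, world axes, zero at the start; "ft_torque": the same for the moment, N m; "width": opening from 0.0 (shut) to 1.0 (fully open); "gripper_force": force on a finger pad.
Only numpy, scipy, OpenCV 4.12 (cv2) and the standard library are available. Lean on these libraries where they do the work, as an engineer would, in place of code of your own. Each camera call takes 0.05 s, during which the arm holds its last target. There are 200 camera calls.

## Task

Get the radiosonde ready for its ground check: swing the set's carry handle back off the deck until it clicks home behind the case, lay the sonde flat between the guides with its sensor boom towards the hood, and push it along into the hood until it seats. Then swing the retaining arm across behind it until the arm clicks home, let everything go, and leave the other things on the desk where they are.

Things in the scene. Friction and masses are not known exactly. Their poses are not given: they have to be found in the camera images.
- case: ground-check set: heavy fixed pale-grey case, 340 mm along its y, x from -108 to +92 mm, flat deck 75 mm high, sloping key panel on its -x side. Origin on the table under the track; z up. The sonde's track runs on the deck along y at x = 0, between metal guides 14 mm high and 66 mm apart that stand at y -165 to -115 and -10 to +82 mm, with an open thumb gap between
- bed (a point): point on the deck's surface in the middle of the track and of the thumb gap (case y -55 mm); axes as the case. With the sonde's body centred over it, boom to the hood, the boom ends 18 mm before the hood's mouth
- seat (a point): point on the deck's surface inside the white hood at the track's +y end, at case y +100 mm: the two seats that stop the boom end of the sonde's body (the boom passes between them), so that a seated body has its centre 75 mm before this point. The hood: mouth at case y +78 mm, 66 mm wide, 52 mm high inside, reaching to y +158 mm, top 62 mm above the deck at most
- handle (a joint): carry handle (U-shaped bail), rad: 0 = upright over the deck, growing as its bar swings to the case's +x and down behind the case; end stop 1.60 (about level, bar 46 mm above the table). Stiff hinge, 0.4 Nm: it stays where left. A spring detent resists from about 1.1; past 1.43 it snaps on to the stop and holds. Pushing through takes about 8 N at the bar
- handle_bar (a point): middle of the handle's bar, on its axis: black grip of 20 mm diameter, 160 mm long along the case's y; the bar is 130 mm from the hinge line and 364 mm long overall
- handle_hinge (a point): middle of the handle's hinge line, which runs along the case's y axis at x = 0, 50 mm above the table
- retainer (a joint): retaining arm, a steel bar on an upright pivot at the deck's rear right, rad: 0 = parked, pointing along the case's -y; grows as it swings clockwise seen from above, over the guide and across the track, to its end stop at 1.57, pointing along -x. A spring detent resists from about 1.05; past 1.40 it snaps on to the stop (about 4 N at the knob). Its bar then lies 4 mm behind a seated sonde
- retainer_hinge (a point): the arm's upright pivot axis at deck height, at case x +78, y -60 mm; hub 18 mm in diameter, 32 mm high
- retainer_knob (a point): centre of the black knob on the arm's end, 16 mm in diameter, 22 mm high, its top 49 mm above the deck, 90 mm from the pivot; the arm's bar is 12 mm wide and 98 mm long, from 17 to 27 mm above the deck
- sonde_mid (a point): radiosonde, a loose white plastic box with rounded edges, 150 (x) x 58 (y) x 46 (z) mm, 120 to 210 g, lying flat on the table. This point: centre of its body, half-way up; x along its length towards the boom, z up
- sonde_tip (a point): end of the sonde's sensor boom, a metal strip 12 mm wide and 3 mm thick that stands 40 mm out of one end of the body, 34 mm above its underside; 115 mm from the body's centre
- battery: bystander: foil-wrapped battery pack, 105 x 62 x 34 mm, loose; origin under its centre
- unwinder: bystander: white string unwinder, disc 84 mm in diameter with a spool 62 mm high, loose; origin under its centre
- tape: bystander: cardboard tape roll, 94 mm across, 25 mm high, loose; origin under its centre
- screwdriver: bystander: screwdriver, 200 mm long, lying on the table
- desiccant: bystander: squat jar, 90 mm in diameter, 60 mm high, loose; origin under its centre
Things that resemble listed ones, but are neither listed nor needed, are in the scene too. What is shaped like the part that bears sonde_mid but green is not meant.

How it is judged:
On the way, in this order (a step that is already met when the one before it is completed fails the run):
1. the carry handle has clicked home behind the case (value of joint handle above 1.54 rad), for 0.2 s.
2. the sonde lies flat on the deck between the guides, boom towards the hood, not yet seated (x of sonde_mid in the frame of bed between -0.008 and 0.008 m and z of sonde_mid in the frame of bed between 0.018 and 0.028 m and y of sonde_tip in the frame of seat between -0.075 and 0.022 m and angle between sonde_mid's own z axis and vertical below 0.1 rad), for 0.1 s.
3. the sonde is pushed into the hood until it seats (y of sonde_tip in the frame of seat above 0.035 m), for 0.2 s.
4. the retaining arm has clicked home behind the sonde (value of joint retainer above 1.5 rad), for 0.2 s.
At the end, for the whole second after the job is handed in: The carry handle rests in its end detent (above 1.54 rad), the sonde lies flat on the deck between the guides (within 8 mm sideways, 5 mm in height) with its boom end within 6 mm of the seats in the hood, and the retaining arm rests in its end detent behind it (above 1.50 rad), all released (value of joint handle above 1.54 rad and value of joint retainer above 1.5 rad and y of sonde_tip in the frame of seat above 0.034 m and x of sonde_mid in the frame of bed between -0.008 and 0.008 m and z of sonde_mid in the frame of bed between 0.018 and 0.028 m); the robot touches nothing.
It fails at once if a bystander is knocked away (moved more than 40 mm) (distance of any of battery, unwinder, tape, screwdriver, desiccant from where it was at the start of the episode above 0.04 m).
It also fails if it takes over 72 s, if anything falls off the work surface, if the arm or the gripper's body presses on something with over 40 N, if the wrist force passes 120 N, or if a joint passes its speed limit or range.

## Working session

There is one attempt and no reset: what is moved stays moved. The work goes in short steps, Python scripts to look and compute and a tool call to move; the robot and the scene stay as the last step left them, time stands still between calls to the robot, and variables do not carry over. Pictures are saved under pics/ and viewed, at most 10 in all, crops included, and the job is handed in when it is done.

Besides the shell and the picture viewer there is one more tool, called after "Emit:" as a command line: name --argument value ..., lists and objects as JSON in quotes. jog_arm: Moves the arm, as the interface text tells. Its arguments: {"type":"object","properties":{"motion":{"type":"array"},"force":{"type":"number"}},"required":["motion"]}

```bash
mkdir -p pics
python3 - <<'E'
from cell import *
import cv2,numpy as np
s=observe();print({k:np.round(v,3) for k,v in s.items()}, grasp_offset if not callable(grasp_offset) else grasp_offset())
a=[]
for c in("scene","side"):
    im=get_image(c);a.append(im);cv2.imwrite(f"pics/{c}0.png",im[...,::-1])
    p=camera_params(c);print(c,p["vertical_fov"],p["cx"],p["cy"],p["dist_coeffs"],np.round(p["T"],3).tolist())
    for q in("case","sonde_mid","handle","retainer","retainer_knob","battery","unwinder","tape","screwdriver","desiccant"):
        print(q,[(round(float(d["p"]),2),np.round(d["pixel"]).tolist(),int(d["mask"].sum())) for d in silhouettes(q,c)][:3])
E
```

```text
{'clock': np.float64(0.0), 'joints': array([-0.103,  0.435,  0.025,  1.574, -0.012,  1.134, -0.075]), 'dq': array([-0.   ,  0.   , -0.001, -0.001, -0.001,  0.001, -0.001]), 'joint_efforts': array([ 0.0000e+00, -6.6785e+01,  9.8500e-01, -3.1446e+01, -6.1000e-02,
        4.3000e-02,  0.0000e+00]), 'position': array([ 0.624, -0.   ,  0.226]), 'ee_rot': array([-2.221e+00, -2.221e+00,  2.000e-03]), 'force': array([ 0.956, -0.301,  0.081]), 'ft_torque': array([ 0.008, -0.003, -0.015]), 'gripper_force': np.float64(0.0), 'width': np.float64(0.998)} 0.0188
scene 57.0878458132567 252.4931966777271 190.14901754659593 [-0.02179754  0.          0.          0.          0.        ] [[0.767, 0.361, -0.531, 0.938], [0.642, -0.416, 0.644, -0.564], [0.011, -0.834, -0.551, 0.623], [0.0, 0.0, 0.0, 1.0]]
case [(0.74, [270.0, 226.0], 9252)]
sonde_mid [(0.95, [314.0, 166.0], 378), (0.83, [255.0, 146.0], 471)]
handle [(0.82, [236.0, 198.0], 1163)]
retainer [(0.65, [271.0, 226.0], 9110), (0.62, [273.0, 241.0], 322), (0.28, [152.0, 318.0], 1582)]
retainer_knob [(0.63, [273.0, 241.0], 370)]
battery [(0.57, [152
[... 195 characters left out ...]
, 1095)]
side 47.506243888634216 253.03734012716075 192.76668991446834 [-0.05336073  0.          0.          0.          0.        ] [[-0.939, -0.206, 0.276, 0.082], [-0.344, 0.501, -0.794, 1.138], [0.025, -0.841, -0.541, 0.894], [0.0, 0.0, 0.0, 1.0]]
case [(0.66, [240.0, 216.0], 5405)]
sonde_mid [(0.94, [217.0, 294.0], 1432), (0.15, [238.0, 216.0], 5275)]
handle [(0.83, [241.0, 190.0], 531)]
retainer [(0.51, [229.0, 180.0], 126), (0.15, [218.0, 294.0], 1532)]
retainer_knob [(0.71, [228.0, 178.0], 125)]
battery [(0.91, [279.0, 171.0], 413)]
unwinder [(0.59, [271.0, 268.0], 541)]
tape [(0.71, [143.0, 247.0], 472)]
screwdriver [(0.7, [337.0, 190.0], 169)]
desiccant [(0.5, [234.0, 157.0], 333)]
```

View pics/scene0.png

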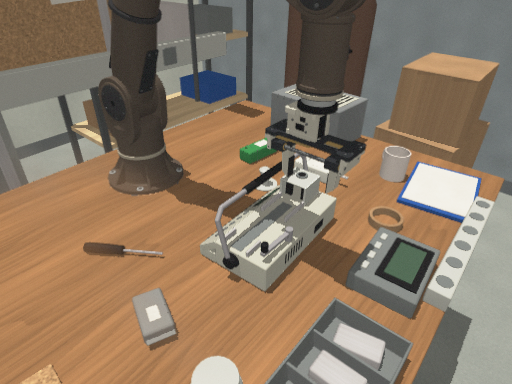

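View pics/side0.png

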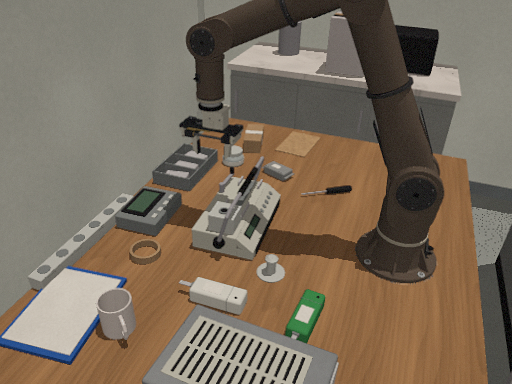

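The white sonde is at side (217,294) and scene (314,166). The green look-alike, at side (305,315) and scene (255,150), is not meant. The case is mid-table at scene (270,226), with the hood at its far (+y) end and the handle leaning over the deck. One enlarged crop should confirm this.

Run:
```python
from cell import *
import cv2,numpy as np
a=cv2.imread("pics/scene0.png")[130:290,195:345];b=cv2.imread("pics/side0.png")[150:320,165:315]
a=cv2.resize(a,(400,427),interpolation=3);b=cv2.resize(b,(400,453),interpolation=3)
im=np.zeros((453,800,3),np.uint8);im[:427,:400]=a;im[:,400:]=b
cv2.imwrite("pics/crop.png",im)
w=get_image("wrist");cv2.imwrite("pics/w0.png",cv2.resize(w[...,::-1],(768,576)))
p=camera_params("wrist");print(p["vertical_fov"],p["cx"],p["cy"],p["dist_coeffs"],np.round(p["T"],3).tolist())
```

```text
58.00410012163345 260.95944124455474 189.30603951919062 [-0.02227343  0.          0.          0.          0.        ] [[1.0, -0.002, -0.0, 0.624], [-0.002, -0.968, -0.251, 0.066], [0.0, 0.251, -0.968, 0.383], [0.0, 0.0, 0.0, 1.0]]
```

View pics/crop.png

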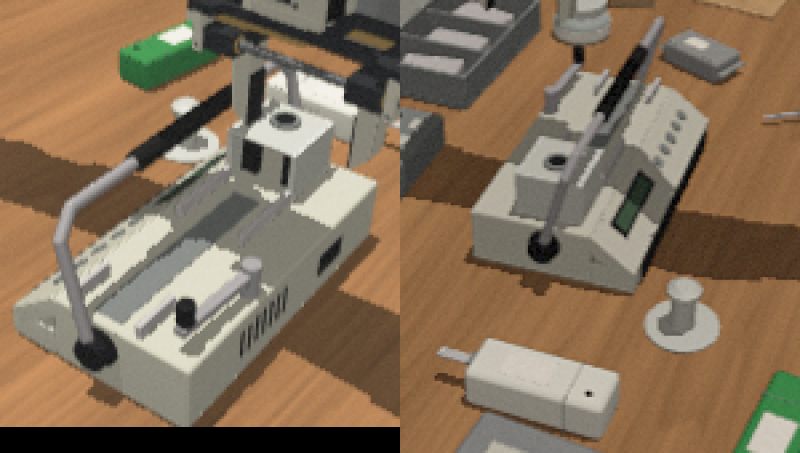

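View pics/w0.png

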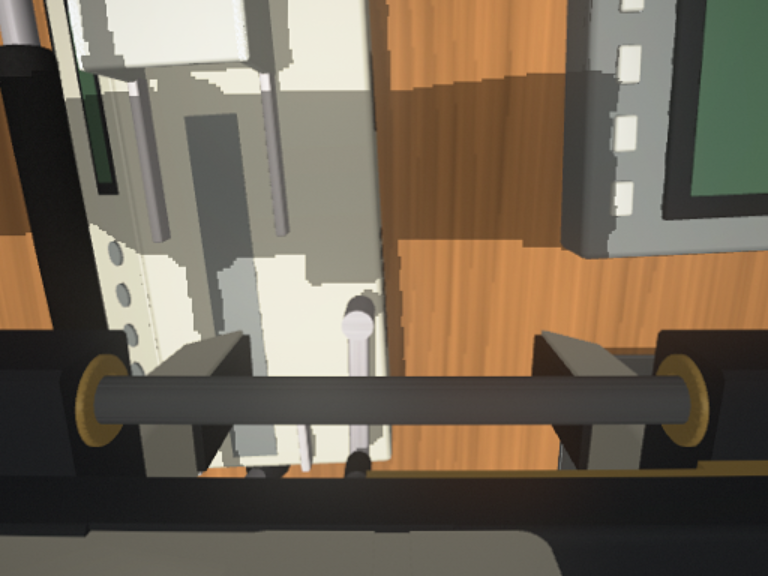

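The crop shows:
- **Sonde:** the white body has its boom pointing left in the side view (world +x).
- **Case:** hood at the +y end, retainer parked with its knob at scene ≈(264,244), and the handle leaning to −x over the key panel.

Next I fit the poses from the picked points.

```bash
cat > h.py <<'E'
from cell import *
import cv2,numpy as np
from scipy.optimize import least_squares
from scipy.spatial.transform import Rotation as R
def proj(P,p):
    f=192/np.tan(np.radians(p["vertical_fov"])/2);K=np.array([[f,0,p["cx"]],[0,f,p["cy"]],[0,0,1]])
    T=np.linalg.inv(p["T"]);rv=cv2.Rodrigues(T[:3,:3])[0]
    return cv2.projectPoints(np.array(P,float).reshape(-1,1,3),rv,T[:3,3],K,np.array(p["dist_coeffs"],float))[0].reshape(-1,2)
def W(q,P):
    c,s=np.cos(q[2]),np.sin(q[2]);P=np.atleast_2d(P).astype(float)
    return np.c_[q[0]+c*P[:,0]-s*P[:,1],q[1]+s*P[:,0]+c*P[:,1],P[:,2]]
def fit(obs,q0,cams):
    f=lambda q:np.concatenate([(proj(W(q,np.array([o[1] for o in obs if o[0]==c])/1e3),cams[c])-np.array([o[2] for o in obs if o[0]==c])).ravel() for c in cams if any(o[0]==c for o in obs)])
    r=least_squares(f,q0,loss="soft_l1",f_scale=1.);return r.x,f(r.x).reshape(-1,2)
E
python3 - <<'E'
from h import *
cams={c:camera_params(c) for c in("scene","side","wrist")}
S=lambda x,y:(195+x*.375,130+y*.375); D=lambda x,y:(165+(x-400)*.375,150+y*.375); w=lambda x,y:(x/1.5,y/1.5)
obs=[("scene",(78,-60,107),S(252,263)),("scene",(78,-150,124),S(185,303)),("scene",(92,-170,75),S(190,375)),("scene",(92,170,75),S(377,180)),
("side",(92,170,75),D(473,212)),("side",(92,170,0),D(477,262)),("side",(-108,170,0),D(632,290)),
("wrist",(78,-60,107),w(358,325)),("wrist",(92,-170,75),w(390,460)),("wrist",(34.5,-10,82),w(281,235)),("wrist",(-34.5,-10,82),w(160,240))]
q,e=fit(obs,[.55,0.1,0.05],cams);print("case",q.round(4));print(e.round(1).tolist())
# handle angle: grip ends y=+-80
ho=[("scene",-80,S(145,160)),("scene",-170,S(68,222)),("side",80,D(602,116)),("side",-80,D(640,50)),("wrist",80,w(25,45))]
def g(a):
    return np.concatenate([proj(W(q,[130e-3*np.sin(a[0]),y/1e3,.05+.13*np.cos(a[0])]),cams[c])[0]-np.array(p) for c,y,p in ho])
r=least_squares(g,[-.4],loss="soft_l1");print("handle",r.x,g(r.x).reshape(-1,2).round(1).tolist())
so=[("side",(75,-29,46),D(485,340)),("side",(-75,-29,46),D(618,370)),("side",(75,29,46),D(470,373)),("side",(75,29,0),D(473,402)),("side",(-75,29,0),D(602,437)),("side",(115,0,34),D(440,352))]
so=[(c,P,p) for c,P,p in so]
for s0 in (0.,-.3):
    qs,e=fit(so,[.55,.3,s0],cams);print("sonde",qs.round(4),e.round(1).tolist())
for n in ("bed","seat"):print(n,W(q,[0,{"bed":-.055,"seat":.1}[n],.075]).round(3))
for n,c,h in(("unwinder","side",.03),("tape","side",.012),("battery","scene",.017),("desiccant","scene",.03)):
    d=silhouettes(n,c)[0]["pixel"];r=least_squares(lambda x:proj([x[0],x[1],h],cams[c])[0]-d,[.6,0]);print(n,r.x.round(3))
E
```

```text
case [0.5236 0.0267 0.0543]
[[-1.0, -0.2], [1.8, 0.4], [-0.9, -1.3], [-0.1, -0.6], [-1.8, -0.5], [-2.0, -0.3], [0.5, 2.9], [-1.0, -0.1], [1.5, 1.5], [-1.4, -0.7], [1.8, 0.4]]
handle [-0.24545987] [[-4.2, 0.7], [-1.3, -4.0], [-2.2, -0.1], [-1.1, -0.0], [0.2, 0.5]]
sonde [0.4363 0.3743 0.0462] [[0.4, -2.3], [2.1, -0.8], [-2.7, -0.3], [-2.8, 0.9], [1.0, 1.6], [-0.1, -0.0]]
sonde [0.4363 0.3743 0.0462] [[0.4, -2.3], [2.1, -0.8], [-2.7, -0.3], [-2.8, 0.9], [1.0, 1.6], [-0.1, -0.0]]
bed [[ 0.527 -0.028  0.075]]
seat [[0.518 0.127 0.075]]
unwinder [0.337 0.226]
tape [0.742 0.266]
battery [ 0.497 -0.342]
desiccant [ 0.675 -0.34 ]
```

Emit:
jog_arm --motion '[[[0.022,-0.19,0,0,0,-0.054,1],[0.022,-0.19,0,0,0,-0.054,1],[0.022,-0.19,0,0,0,-0.054,1],[0.022,-0.19,0,0,0,-0.054,1],[0.022,-0.19,0,0,0,-0.054,1],[0.022,-0.19,0.08,0,0,-0.054,1],[0.022,-0.19,0.08,0,0,-0.054,1],[0.022,-0.19,0.08,0,0,-0.054,1],[0.022,-0.19,0.08,0,0,-0.054,1]]]' --force 50

```text
clock: 2.1
position: [0.4338, 0.0218, 0.1463]
ee_rot: [-2.159, -2.279, 0.005]
force: [0.3, -0.1, 0.9]
width: 0.398
gripper_force: 0.0
```

Emit:
jog_arm --motion '[[[0,0,0,0,0,0,1],[0,0,0,0,0,0,1],[0,0.02,0,0,0,0,1],[0,0.04,0,0,0,0,1],[0,0.06,0,0,0,0,1],[0,0.08,0,0,0,0,1],[0,0.1,0.005,0,0,0,1],[0,0.12,0.01,0,0,0,1],[0,0.14,0.018,0,0,0,1],[0,0.16,0.026,0,0,0,1]]]'

```text
clock: 2.93
position: [0.5948, 0.0305, 0.1214]
ee_rot: [-2.16, -2.279, 0.002]
force: [-6.6, -1.2, -4.5]
width: 0.003
gripper_force: 3.5
```

Emit:
jog_arm --motion '[[[0,0.012,0,0,0,0,1],[0,0.012,0,0,0,0,1]]]'

```text
clock: 3.1
position: [0.6096, 0.0314, 0.1216]
ee_rot: [2.16, 2.279, 0.003]
force: [0.2, 1.1, -0.6]
width: 0.002
gripper_force: 0.0
```

Run:
```python
from h import *
im=get_image("scene")
q=[.5236,.0267,.0543];cam=camera_params("scene")
for a in(.7,.8,.9,1.,1.1):
    u=proj(W(q,[[.13*np.sin(a),y,.05+.13*np.cos(a)] for y in(-.17,.17)]),cam).astype(int);cv2.line(im,tuple(map(int,u[0])),tuple(map(int,u[1])),(255,0,0) if a==.9 else (0,0,255),1)
c=cv2.resize(im[130:300,190:370],(720,600-0),interpolation=0)
cv2.imwrite("pics/h1.png",c[...,::-1]);print(observe()["position"])
```

```text
[0.60837582 0.03136888 0.12182751]
```

View pics/h1.png

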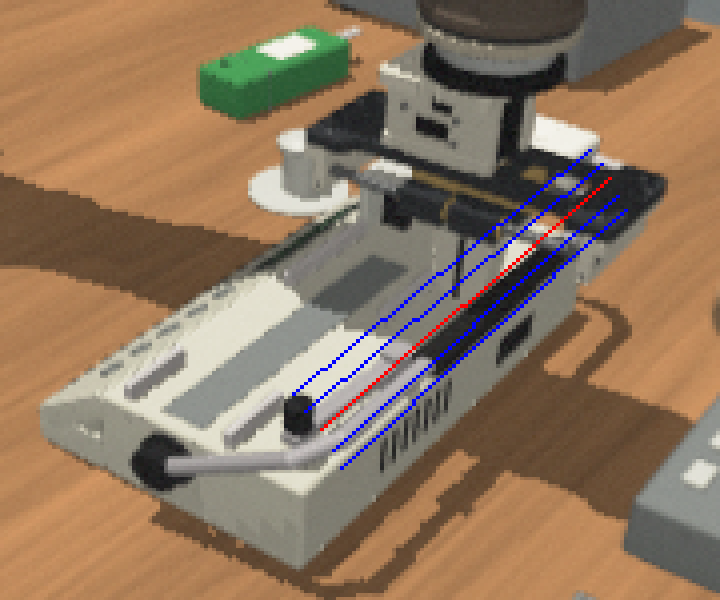

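The picture shows the bar at about 1.03 rad. I'll go over it and press down.

Emit:
jog_arm --motion '[[[0,-0.005,-0.03,0,0,0,1],[0,0.035,-0.03,0,0,0,1],[0,0.035,-0.01,0,0,0,1],[0,0.038,0.01,0,0,0,1],[0,0.041,0.025,0,0,0,1],[0,0.044,0.04,0,0,0,1],[0,0.045,0.05,0,0,0,1],[0,0.045,0.06,0,0,0,1],[0,0.045,0.064,0,0,0,1],[0,0.045,0.064,0,0,0,1]]]'

```text
clock: 3.98
position: [0.6679, 0.0347, 0.0651]
ee_rot: [2.146, 2.263, 0.039]
force: [28.9, 0.9, 4.4]
width: 0.004
gripper_force: 11.5
```

Run:
```python
from h import *
im=get_image("scene")
q=[.5236,.0267,.0543];cam=camera_params("scene")
for a in(1.43,1.6):
    u=proj(W(q,[[.13*np.sin(a),y,.05+.13*np.cos(a)] for y in(-.17,.17)]),cam).astype(int);cv2.line(im,tuple(map(int,u[0])),tuple(map(int,u[1])),(255,0,0) if a==1.6 else (0,0,255),1)
c=cv2.resize(im[130:300,190:370],(720,600-0),interpolation=0)
cv2.imwrite("pics/h2.png",c[...,::-1]);print(observe()["position"],observe()["force"])
```

```text
[0.66593446 0.03461278 0.06456107] [25.94779425  0.65828648  3.87277824]
```

View pics/h2.png

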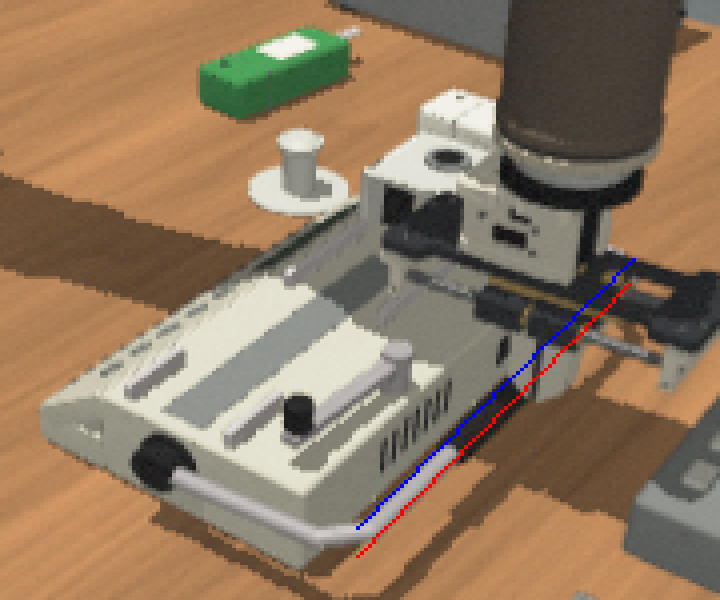

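The fingers slipped a little outside the bar. I'll lift, shift inward and press again.

Emit:
jog_arm --motion '[[[0,0.008,0,0,0,0,1],[0,0.005,-0.04,0,0,0,1],[0,-0.013,-0.045,0,0,0,1],[0,-0.015,-0.03,0,0,0,1],[0,-0.015,-0.015,0,0,0,1],[0,-0.015,-0.005,0,0,0,1],[0,-0.015,0.003,0,0,0,1],[0,-0.015,0.008,0,0,0,1]]]'

```text
clock: 4.7
position: [0.6364, 0.0328, 0.0484]
ee_rot: [-2.161, -2.28, 0.0]
force: [-0.4, 1.0, -0.4]
width: 0.004
gripper_force: 0.0
```

Emit:
jog_arm --motion '[[[0,0,-0.06,0,0,0,1],[0,0,-0.12,0,0,0,1],[0,-0.04,-0.14,0,0,0,1],[0,-0.08,-0.14,0,0,0,1]]]'

```text
clock: 5.03
position: [0.5786, 0.03, 0.1865]
ee_rot: [2.157, 2.276, 0.011]
force: [0.9, 0.7, 1.0]
width: 0.004
gripper_force: 0.0
```

Run:
```python
from h import *
q=[.5236,.0267,.0543]
im=get_image("scene");raw=im.copy();cam=camera_params("scene")
for a in(1.43,1.6):
    u=proj(W(q,[[.13*np.sin(a),y,.05+.13*np.cos(a)] for y in(-.17,.17)]),cam).astype(int);cv2.line(im,tuple(map(int,u[0])),tuple(map(int,u[1])),(255,0,0) if a==1.6 else (0,0,255),1)
cv2.imwrite("pics/h3.png",np.hstack([cv2.resize(x[150:290,230:370],(400,400),interpolation=0) for x in(raw,im)])[...,::-1])
```

```text
(no output)
```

View pics/h3.png

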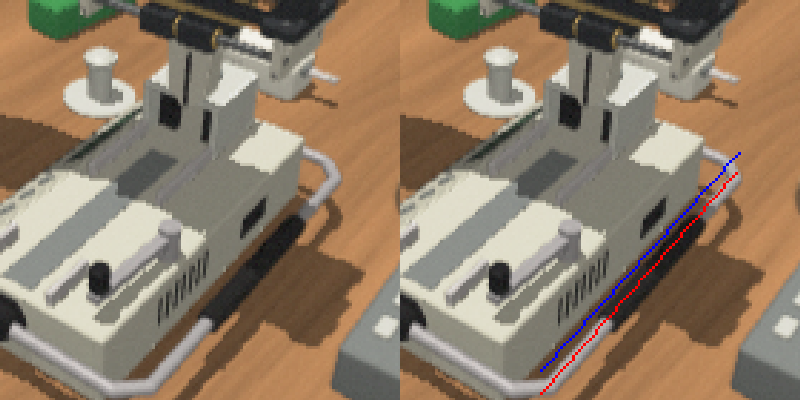

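The handle is home against its stop. Now a close wrist look at the case and then at the sonde.

Emit:
jog_arm --motion '[[[-0.06,-0.05,-0.17,0,0,0,-1],[-0.06,-0.05,-0.17,0,0,0,-1],[-0.06,-0.05,-0.17,0,0,0,-1],[-0.06,-0.05,-0.17,0,0,0,-1],[-0.06,-0.05,-0.17,0,0,0,-1],[-0.06,-0.05,-0.17,0,0,0,-1],[-0.06,-0.05,-0.17,0,0,0,-1]]]'

```text
clock: 5.67
position: [0.5278, -0.0335, 0.353]
ee_rot: [2.161, 2.278, 0.003]
force: [-0.6, 0.0, -0.8]
width: 0.46
gripper_force: 0.0
```

Run:
```python
from h import *
import pickle
print(observe()["position"])
cam=camera_params("wrist");im=get_image("wrist");pickle.dump((cam,im),open("wc.pkl","wb"))
```

```text
[ 0.52782117 -0.03354351  0.35300506]
```

Emit:
jog_arm --motion '[[[0.31,-0.08,0,0,0,0.13,-1],[0.31,-0.08,0,0,0,0.25,-1],[0.31,-0.08,0,0,0,0.38,-1],[0.31,-0.08,0,0,0,0.5,-1],[0.31,-0.08,0,0,0,0.63,-1],[0.31,-0.08,0,0,0,0.75,-1],[0.31,-0.08,0.02,0,0,0.88,-1],[0.31,-0.08,0.04,0,0,1.0,-1],[0.31,-0.08,0.06,0,0,1.13,-1],[0.31,-0.08,0.06,0,0,1.25,-1]]]'

```text
clock: 6.55
position: [0.4258, 0.2768, 0.286]
ee_rot: [3.042, 0.782, -0.012]
force: [-0.2, -0.6, -0.8]
width: 0.998
gripper_force: 0.0
```

Emit:
jog_arm --motion '[[[0,0,0,0,0,0.12,-1],[0,0,0,0,0,0.24,-1],[0,0,0,0,0,0.33,-1],[0,0,0,0,0,0.33,-1],[0,0,0,0,0,0.33,-1]]]'

```text
clock: 6.97
position: [0.4302, 0.2724, 0.2904]
ee_rot: [3.128, 0.275, -0.003]
force: [-0.5, -0.1, 0.1]
width: 1.003
gripper_force: 0.0
```

Run:
```python
from h import *
import pickle
print(observe()["position"],observe()["ee_rot"],observe()["joints"])
cam=camera_params("wrist");im=get_image("wrist");pickle.dump((cam,im),open("ws.pkl","wb"))
ds=silhouettes("sonde_mid","wrist");print([(d["p"],d["pixel"],d["mask"].sum()) for d in ds])
pickle.dump(ds,open("ds.pkl","wb"))
_,a=pickle.load(open("wc.pkl","rb"))
out=np.vstack([np.hstack([a,im])]);out=cv2.resize(out,(800,300))
# case crop large on the left (512x384 at 1.0), sonde right rotated
cv2.imwrite("pics/w2.png",np.vstack([np.hstack([a[:300,0:400],im[:300,0:400]]),np.hstack([a[84:,112:],im[84:,112:]])])[...,::-1])
```

```text
[0.43015874 0.27236333 0.29036852] [ 3.12838181  0.27468142 -0.00331013] [-0.61793128  0.20130419 -0.06198332  1.74692569  0.01309337  1.19617265
 -2.07912644]
[(0.8, [181.4, 125.7], np.int64(7289)), (0.66, [179.4, 306.5], np.int64(2603))]
```

View pics/w2.png

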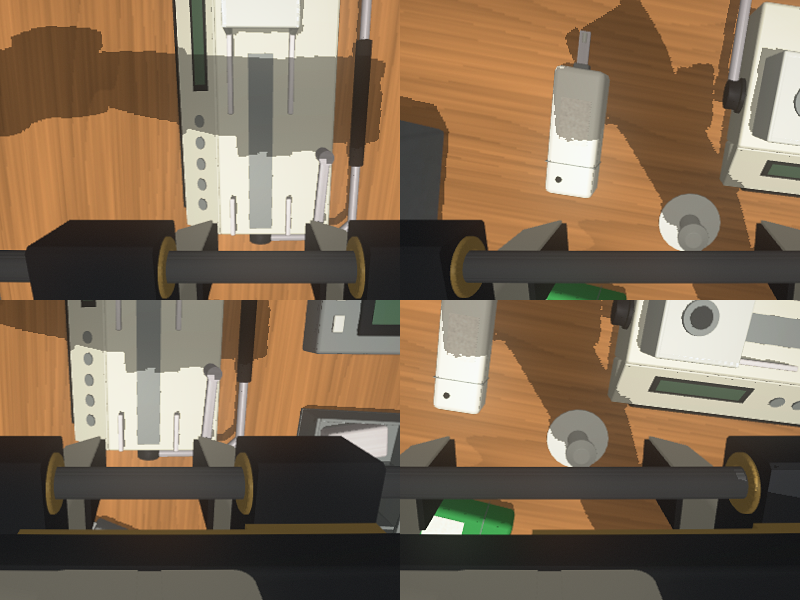

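Left half (case): guide ends at (231,114) and (291,114), rear guide ends at (233,198) and (289,192), hub at (324,155). Right half (sonde): body centre ≈(181,128), boom tip ≈(184,30), with nothing tall within the gripper's reach.

Run:
```python
from h import *
import pickle
from scipy.optimize import minimize
cam,_=pickle.load(open("wc.pkl","rb"))
obs=[("w",(0,-10,88),(261,114)),("w",(0,-115,88),(261,195)),("w",(78,-60,107),(324,155)),("w",(0,40,75),(261,72)),("w",(34.5,-10,88),(291,114)),("w",(-34.5,-10,88),(231,114))]
q,e=fit(obs,[.5236,.0267,.0543],{"w":cam});print("case",q.round(4),e.round(1).tolist())
cam,im=pickle.load(open("ws.pkl","rb"));m=pickle.load(open("ds.pkl","rb"))[0]["mask"].astype(np.uint8)
B=np.array([(x,y,z) for x in(-.075,.075) for y in(-.029,.029) for z in(0,.046)]);T=np.array([(x,y,.034) for x in(.075,.115) for y in(-.006,.006)])
def model(s):
    k=np.zeros_like(m)
    for P in(B,T):cv2.fillConvexPoly(k,cv2.convexHull((proj(W(s,P),cam)*16).round().astype(np.int32)),1,shift=4)
    return k
def c(s):
    k=model(s);return 1-(k&m).sum()/(k|m).sum()
r=min((minimize(c,[.4363,.3743,t],method="Nelder-Mead",options=dict(initial_simplex=np.array([.4363,.3743,t])+np.array([[0,0,0],[.01,0,0],[0,.01,0],[0,0,.1]]))) for t in(0.05,-.1,.15)),key=lambda r:r.fun)
print("sonde",r.x.round(4),r.fun, "tip px",proj(W(r.x,[.115,0,.034]),cam), proj(W(r.x,[.4363*0,0,.046]),cam))
g=W(r.x,[-.048,0,0])[0];print("grasp",g.round(4))
```

```text
case [0.5246 0.0265 0.054 ] [[-0.3, -0.3], [-0.0, 3.4], [3.2, 2.6], [-0.5, -1.5], [-1.4, -0.4], [0.7, -0.2]]
sonde [0.4406 0.375  0.0257] 0.09178562484347608 tip px [[185.53245143  29.27888181]] [[173.79659532 133.90338193]]
grasp [0.3926 0.3738 0.    ]
```

Emit:
jog_arm --motion '[[[-0.019,-0.106,0,0,0,0.1,-1],[-0.019,-0.106,0.02,0,0,0.15,-1],[-0.019,-0.106,0.06,0,0,0.15,-1],[-0.019,-0.106,0.1,0,0,0.15,-1],[-0.019,-0.106,0.14,0,0,0.15,-1],[-0.019,-0.106,0.18,0,0,0.15,-1],[-0.019,-0.106,0.2,0,0,0.15,-1],[-0.019,-0.106,0.2,0,0,0.15,-1],[-0.019,-0.106,0.2,0,0,0.15,-1]]]'

```text
clock: 7.82
position: [0.3935, 0.3727, 0.091]
ee_rot: [3.139, 0.035, -0.004]
force: [0.7, 0.6, 0.3]
width: 0.999
gripper_force: 0.0
```

Run:
```python
from h import *
from scipy.optimize import minimize
s=observe();print(s["position"],s["ee_rot"],s["joints"].round(2))
cam=camera_params("wrist");get_image("wrist");ds=silhouettes("sonde_mid","wrist")
print([(d["p"],d["pixel"],d["mask"].sum()) for d in ds]);ys,xs=np.nonzero(ds[0]["mask"]);print(xs.min(),xs.max(),ys.min(),ys.max())
# top-face side edges: compare rows
for yy in range(ys.min(),ys.max(),25):
    r=xs[ys==yy]; 
    p=[proj(W([.4406,.375,.0257],[[x,y,.046] for x in np.linspace(-.075,.075,300)]),cam) for y in(-.029,.029)]
    print(yy,r.min(),r.max(),[round(float(a[np.abs(a[:,1]-yy).argmin(),0]),1) for a in p])
```

```text
[0.39349424 0.37270119 0.09100154] [ 3.13923682  0.03532312 -0.0035083 ] [-0.78  0.46 -0.1   1.92  0.06  0.77 -2.46]
[(0.88, [256.4, 119.4], np.int64(24054))]
203 306 0 250
0 213 296 [311.1, 201.5]
25 204 306 [310.4, 202.6]
50 204 304 [309.8, 203.6]
75 205 304 [309.1, 204.6]
100 206 303 [308.4, 205.7]
125 207 302 [307.7, 206.7]
150 208 301 [307.0, 207.8]
175 207 300 [306.3, 208.9]
200 208 299 [305.6, 210.0]
225 209 298 [304.9, 211.1]
```

Emit:
jog_arm --motion '[[[-0.003,0,0.03,0,0,0,-1],[-0.003,0,0.06,0,0,0,-1],[-0.003,0,0.075,0,0,0,-1],[-0.003,0,0.085,0,0,0,-1],[-0.003,0,0.085,0,0,0,1],[-0.003,0,0.085,0,0,0,1],[-0.003,0,0.085,0,0,0,1],[-0.003,0,0.085,0,0,0,1],[-0.003,0,0.085,0,0,0,1],[-0.003,0,0.085,0,0,0,1]]]' --force 55

```text
clock: 8.75
position: [0.3916, 0.374, 0.0077]
ee_rot: [-3.14, -0.033, -0.002]
force: [-1.5, -0.4, 7.2]
width: 0.629
gripper_force: 54.9
```

Emit:
jog_arm --motion '[[[0,0,0,0,0,0,1],[0,0,0,0,0,0,1],[0,0,-0.01,0,0,0,1],[0,0,-0.04,0,0,0,1],[0,0,-0.08,0,0,0,1],[0,0,-0.12,0,0,0,1],[0,0,-0.16,0,0,0,1],[0,0,-0.2,0,0,0,1],[0,0,-0.2,0,0,0,1]]]'

```text
clock: 9.5
position: [0.3935, 0.3761, 0.2152]
ee_rot: [-3.132, -0.033, -0.013]
force: [1.8, 0.8, -1.7]
width: 0.628
gripper_force: 54.8
```

```bash
cat >> h.py <<'E'
B=np.array([(x,y,z) for x in(-.075,.075) for y in(-.029,.029) for z in(-.023,.023)]);TP=np.array([(x,y,.011) for x in(.075,.115) for y in(-.006,.006)])
E
cat > inh.py <<'E'
from h import *
from scipy.optimize import minimize
s=observe();cam=camera_params("wrist");get_image("wrist");d=silhouettes("sonde_mid","wrist")[0];m=d["mask"].astype(np.uint8)
Rt=R.from_rotvec(s["ee_rot"])
def P2(v,P): # v: o along tool x, pitch, height offset (tool z of centre), yaw, lateral
    b=P*[1,-1,-1]; b=R.from_euler("zy",[v[3],v[1]]).apply(b)+[v[0],v[4],-.019+v[2]]
    return s["position"]+Rt.apply(b)
vis=m.copy()
def c(u):
    v=[u[0],u[1]/5,0,u[2]/5,u[3]];k=np.zeros_like(m)
    for P in(B,TP):cv2.fillConvexPoly(k,cv2.convexHull((proj(P2(v,P),cam)*16).round().astype(np.int32)),1,shift=4)
    k[lim:]=0;mm=m.copy();mm[lim:]=0
    return 1-(k&mm).sum()/(k|mm).sum()
ys,xs=np.nonzero(m);lim=200
print(s["position"],s["ee_rot"],d["p"],xs.min(),xs.max(),ys.min(),ys.max())
r=minimize(c,[.05,0,0,0],method="Nelder-Mead",options=dict(initial_simplex=np.array([.05,0,0,0])+np.r_[np.zeros((1,4)),np.diag([.01,.3,.2,.005])]))
print("o %.4f pitch %.3f yaw %.3f lat %.4f  iou %.3f"%(r.x[0],r.x[1]/5,r.x[2]/5,r.x[3],1-r.fun))
E
python3 inh.py
```

```text
[0.39351386 0.37607733 0.21523826] [-3.13244409 -0.03279597 -0.01282773] 0.9 170 343 0 313
o 0.0229 pitch -0.237 yaw 0.022 lat -0.0014  iou 0.966
```

```bash
cat > inh2.py <<'E'
from h import *
from scipy.optimize import minimize
import sys
s=observe();Rt=R.from_rotvec(s["ee_rot"]);L=[]
for n in sys.argv[1:]:
    cam=camera_params(n);get_image(n);ds=[d for d in silhouettes("sonde_mid",n)]
    def near(d): return np.linalg.norm(np.array(d["pixel"])-proj(s["position"]+Rt.apply([.03,0,-.02]),cam)[0])
    d=min(ds,key=near) if n!="wrist" else ds[0]
    print(n,round(float(d["p"]),2),d["pixel"],d["mask"].sum());L.append((n,cam,d["mask"].astype(np.uint8)))
def P2(u,P):
    return s["position"]+Rt.apply(R.from_euler("zy",[u[2]/5,u[1]/5]).apply(P*[1,-1,-1])+[u[0],u[3],-.019+u[4]])
def one(u,cam,m):
    k=np.zeros_like(m)
    for P in(B,TP):cv2.fillConvexPoly(k,cv2.convexHull((proj(P2(u,P),cam)*16).round().astype(np.int32)),1,shift=4)
    return k
def c(u):
    t=0
    for n,cam,m in L:
        k=one(u,cam,m);mm=m.copy()
        if n=="wrist":k[200:]=0;mm[200:]=0
        t+=1-(k&mm).sum()/(k|mm).sum()
    return t/len(L)
x0=np.array([.05,.2,0,0,0])
r=min((minimize(c,x,method="Nelder-Mead",options=dict(maxiter=600,initial_simplex=x+np.r_[np.zeros((1,5)),np.diag([.01,.4,.2,.005,.005])])) for x in(x0,x0*[1,-4,1,1,1])),key=lambda r:r.fun)
print("o %.4f pitch %.3f yaw %.3f lat %.4f dz %.4f iou %.3f"%(r.x[0],r.x[1]/5,r.x[2]/5,r.x[3],r.x[4],1-r.fun), s["position"],s["ee_rot"])
E
python3 inh2.py wrist side
```

```text
Traceback (most recent call last):
  File "inh2.py", line 8, in <module>
    d=min(ds,key=near) if n!="wrist" else ds[0]
                                          ~~^^^
IndexError: list index out of range
```

```bash
python3 inh2.py side scene; python3 inh2.py wrist side
```

```text
side 0.88 [202.9, 236.1] 996
scene 0.9 [327.3, 118.0] 759
o 0.0471 pitch 0.015 yaw 0.016 lat -0.0008 dz 0.0049 iou 0.571 [0.39037679 0.37239678 0.20583265] [ 3.13985643e+00  3.31789359e-02 -2.03826332e-03]
wrist 0.7 [258.4, 134.8] 44291
side 0.68 [201.0, 236.4] 928
o 0.0494 pitch 0.074 yaw 0.000 lat 0.0001 dz 0.0119 iou 0.721 [0.39047314 0.37261645 0.2052848 ] [ 3.13929118e+00  3.34517556e-02 -3.03779528e-03]
```

Emit:
jog_arm --motion '[[[0.012,0.03,-0.005,0,0,-0.1,1],[0.024,0.06,-0.01,0,0,-0.2,1],[0.036,0.1,-0.01,0,0,-0.31,1],[0.048,0.14,-0.01,0,0,-0.42,1],[0.06,0.18,-0.01,0,0,-0.53,1],[0.072,0.22,-0.01,0,0,-0.64,1],[0.084,0.26,-0.01,0,0,-0.75,1],[0.096,0.3,-0.01,0,0,-0.86,1],[0.108,0.34,-0.01,0,0,-0.97,1],[0.12,0.37,-0.01,0,0,-1.08,1]]]'

```text
clock: 10.93
position: [0.5118, 0.0238, 0.2168]
ee_rot: [2.685, 1.631, -0.0]
force: [2.0, 0.6, -1.7]
width: 0.627
gripper_force: 54.8
```

Emit:
jog_arm --motion '[[[0,0,0,0,0,-0.1,1],[0,0,0,0,0,-0.2,1],[0,0,0,0,0,-0.3,1],[0,0,0,0,0,-0.4,1],[0,0,0,0,0,-0.5,1],[0,0,0,0,0,-0.524,1],[0,0,0,0,0,-0.524,1],[0,0,0,0,0,-0.524,1]]]'

```text
clock: 11.6
position: [0.5117, 0.0255, 0.2167]
ee_rot: [-2.181, -2.262, 0.0]
force: [0.2, -0.3, -1.0]
width: 0.631
gripper_force: 54.8
```

```bash
cat > go.py <<'E'
from h import *
import sys
s=observe();Rt=R.from_rotvec(s["ee_rot"]);x,y,z=map(float,sys.argv[1:4]);q=[.5246,.0265,.054]
c=W([0,0,-q[2]],np.r_[s["position"][:2]-q[:2],s["position"][2]])[0]
t=W(q,[x,y,z])[0]
c_,s_=np.cos(1.5708+q[2]),np.sin(1.5708+q[2]);Rg=R.from_matrix(np.array([[c_,s_,0],[s_,-c_,0],[0,0,-1]]))
print("in case",c.round(4),"tool delta",Rt.inv().apply(t-s["position"]).round(4),"rotvec",(Rt.inv()*Rg).as_rotvec().round(3),"clock",s["clock"],"F",s["force"].round(1),s["joints"].round(2))
E
python3 go.py 0 -.095 .215; python3 inh2.py scene
```

```text
in case [-0.0129 -0.0003  0.2167] tool delta [-0.0945  0.0145  0.0017] rotvec [-0.     0.    -0.017] clock 11.6 F [ 0.2 -0.3 -1. ] [ 0.    0.27 -0.19  1.84  0.06  1.03 -0.18]
scene 0.95 [269.6, 157.5] 611
o 0.0284 pitch -0.479 yaw -0.273 lat -0.0034 dz 0.0194 iou 0.610 [0.5117478  0.02553263 0.2166746 ] [-2.18050696e+00 -2.26160989e+00  8.44860871e-05]
```

Emit:
jog_arm --motion '[[[-0.03,0.005,0,0,0,-0.017,1],[-0.07,0.01,0,0,0,-0.017,1],[-0.0945,0.0145,0.01,0,0,-0.017,1],[-0.0945,0.0145,0.04,0,0,-0.017,1],[-0.0945,0.0145,0.07,0,0,-0.017,1],[-0.0945,0.0145,0.095,0,0,-0.017,1],[-0.0945,0.0145,0.1,0,0,-0.017,1],[-0.0945,0.0145,0.1,0,0,-0.017,1],[-0.0945,0.0145,0.1,0,0,-0.017,1]]]'

```text
clock: 12.45
position: [0.5306, -0.0681, 0.1177]
ee_rot: [2.158, 2.283, 0.001]
force: [-0.2, 1.2, -1.9]
width: 0.631
gripper_force: 54.8
```

```bash
python3 go.py 0 -.095 .0825
python3 - <<'E'
from h import *
w=get_image("wrist");s=get_image("scene");d=get_image("side")
o=np.zeros((600,800,3),np.uint8);o[:384,:512]=w
o[:288,512:]=cv2.resize(s[140:290,200:350],(288,288),interpolation=0);o[300:588,512:]=cv2.resize(d[140:270,170:300],(288,288),interpolation=0)
cv2.imwrite("pics/p1.png",o[...,::-1])
E
```

```text
in case [ 0.0009 -0.0948  0.1177] tool delta [-0.0002 -0.0009  0.0352] rotvec [0.001 0.    0.002] clock 12.45 F [-0.2  1.2 -1.9] [ 0.14  0.42 -0.14  1.91  0.08  0.82  0.01]
```

View pics/p1.png

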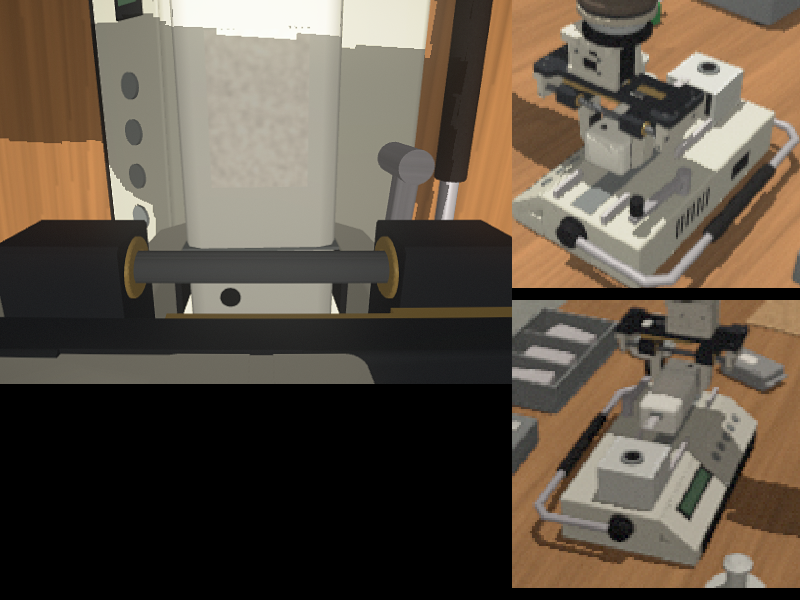

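The picture shows the sonde held level over the track, boom to the hood, and clear of the retainer hub at (405,165). Lowering now.

Emit:
jog_arm --motion '[[[0,-0.001,0.01,0,0,0,1],[0,-0.001,0.02,0,0,0,1],[0,-0.001,0.026,0,0,0,1],[0,-0.001,0.031,0,0,0,1],[0,-0.001,0.034,0,0,0,1],[0,-0.001,0.034,0,0,0,1]]]'

```text
clock: 13.1
position: [0.5287, -0.0683, 0.0827]
ee_rot: [-2.157, -2.283, 0.001]
force: [-0.2, -0.4, 0.4]
width: 0.629
gripper_force: 54.9
```

Emit:
jog_arm --motion '[[[0,0,0.001,0,0,0,1],[0,0,0.002,0,0,0,1],[0,0,0.002,0,0,0,1]]]'

```text
clock: 13.35
position: [0.5287, -0.0682, 0.0826]
ee_rot: [2.157, 2.283, -0.0]
force: [-9.5, 1.1, 28.6]
width: 0.628
gripper_force: 54.9
```

Emit:
jog_arm --motion '[[[0,0,-0.002,0,0,0,-0.5],[0,0,-0.002,0,0,0,-0.5],[0,0,-0.002,0,0,0,-0.5],[0,0,-0.002,0,0,0,-0.5],[0,0,-0.002,0,0,0,-0.5]]]'

```text
clock: 13.77
position: [0.5289, -0.0683, 0.0824]
ee_rot: [-2.158, -2.283, 0.0]
force: [-0.7, 0.3, -0.6]
width: 0.751
gripper_force: 0.0
```

Emit:
jog_arm --motion '[[[0,0,-0.001,0,0,0,1],[0,0,-0.001,0,0,0,1],[0,0,-0.001,0,0,0,1],[0,0,-0.001,0,0,0,1],[0,0,-0.001,0,0,0,1]]]' --force 30

```text
clock: 14.18
position: [0.529, -0.0683, 0.0837]
ee_rot: [2.158, 2.283, -0.0]
force: [-0.2, 0.2, -0.9]
width: 0.633
gripper_force: 29.9
```

```bash
python3 go.py 0 -.02 .0825
python3 - <<'E'
from h import *
from scipy.optimize import minimize
q=[.5246,.0265,.054]
L=[]
for n in("scene","side"):
    get_image(n)
    for d in silhouettes("sonde_mid",n):print(n,d["p"],d["pixel"],d["mask"].sum(),"expect",proj(W(q,[0,-.045,.12]),camera_params(n)).round())
# wrist: front-edge/body centre line vs case axis
cam=camera_params("wrist");get_image("wrist");ds=silhouettes("sonde_mid","wrist")
for d in ds:
    m=d["mask"];ys,xs=np.nonzero(m);print("wrist",d["p"],m.sum(),ys.min(),ys.max())
    for r in range(20,220,40):
        x=np.nonzero(m[r])[0]
        e=[proj(W(q,[[sx*.029,y,.121] for y in np.linspace(-.13,.06,400)]),cam) for sx in(-1,1)]
        if len(x):print(r,x.min(),x.max(),[round(float(a[np.abs(a[:,1]-r).argmin(),0]),1) for a in e])
for y in(-.02,0,.02,.03,.04):print(y,proj(W(q,[0,y,.121]),cam).round(1))
E
```

```text
in case [-0.0007 -0.0949  0.0837] tool delta [0.0749 0.0009 0.0012] rotvec [-0.     0.     0.003] clock 14.1833 F [-0.2  0.2 -0.9] [ 0.13  0.46 -0.14  1.95  0.09  0.74 -0.  ]
scene 0.63 [275.9, 138.6] 20 expect [[265. 209.]]
scene 0.6 [249.5, 226.6] 555 expect [[265. 209.]]
scene 0.51 [300.3, 261.6] 1222 expect [[265. 209.]]
scene 0.5 [153.2, 316.5] 1581 expect [[265. 209.]]
side 0.79 [305.6, 314.6] 1272 expect [[241. 187.]]
side 0.58 [242.1, 189.8] 608 expect [[241. 187.]]
wrist 0.6 44267 0 313
20 170 341 [174.5, 357.0]
60 174 339 [176.6, 354.6]
100 177 339 [178.8, 352.1]
140 180 336 [181.0, 349.6]
180 183 335 [183.2, 347.0]
-0.02 [[265.6  73. ]]
0 [[265.8   6.6]]
0.02 [[266.1 -65.2]]
0.03 [[ 266.2 -103.2]]
0.04 [[ 266.3 -142.5]]
```

Sonde is down on the deck between the guides and regripped level. Sliding along.

Emit:
jog_arm --motion '[[[0.01,0,0,0,0,0,1],[0.02,0,0,0,0,0,1],[0.03,0,0,0,0,0,1],[0.04,0,0,0,0,0,1],[0.05,0,0,0,0,0,1],[0.05,0,0,0,0,0,1]]]'

```text
clock: 14.98
position: [0.5259, -0.0149, 0.0837]
ee_rot: [-2.153, -2.287, -0.002]
force: [-1.0, -0.3, -1.8]
width: 0.632
gripper_force: 29.9
```

Emit:
jog_arm --motion '[[[0.006,0,0,0,0,0,1],[0.012,0,0,0,0,0,1],[0.017,0,0,0,0,0,1],[0.021,0,0,0,0,0,1],[0.021,0,0,0,0,0,1]]]'

```text
clock: 15.4
position: [0.5248, 0.003, 0.0837]
ee_rot: [-2.157, -2.284, 0.0]
force: [-0.6, 0.6, -1.5]
width: 0.629
gripper_force: 29.9
```

Emit:
jog_arm --motion '[[[0.002,0,0,0,0,0,1],[0.003,0,0,0,0,0,1],[0.003,0,0,0,0,0,1]]]'

```text
clock: 15.65
position: [0.5246, 0.0034, 0.0837]
ee_rot: [2.159, 2.28, -0.003]
force: [-0.9, -6.8, 0.1]
width: 0.63
gripper_force: 29.9
```

Emit:
jog_arm --motion '[[[0.002,0,0,0,0,0,1],[0.004,0,0,0,0,0,1],[0.004,0,0,0,0,0,1]]]'

```text
clock: 15.9
position: [0.5235, 0.0038, 0.0836]
ee_rot: [2.161, 2.277, -0.009]
force: [-3.1, -17.5, 4.3]
width: 0.631
gripper_force: 30.0
```

```bash
python3 go.py 0 -.12 .16
python3 - <<'E'
from h import *
w=get_image("wrist");s=get_image("scene")
cv2.imwrite("pics/q_w.png",w[...,::-1]);cv2.imwrite("pics/q_s.png",s[...,::-1])
E
```

```text
in case [-0.0023 -0.0227  0.0836] tool delta [-0.0978  0.0023 -0.0758] rotvec [-0.003  0.006 -0.002] clock 15.9 F [ -3.1 -17.5   4.3] [-0.01  0.45 -0.14  1.97  0.1   0.73 -0.16]
```

Emit:
jog_arm --motion '[[[-0.005,0,0,0,0,0,-0.4],[-0.005,0.001,0,0,0,0,-0.4],[-0.005,0.001,0,0,0,0,-0.4],[-0.005,0.001,-0.03,0,0,0,-0.4],[-0.005,0.001,-0.065,0,0,0,-0.4],[-0.005,0.001,-0.08,0,0,0,-0.4],[-0.04,0.001,-0.08,0,0,0,1],[-0.08,0.001,-0.08,0,0,0,1],[-0.08,0.001,-0.08,0,0,0,1],[-0.08,0.001,-0.08,0,0,0,1]]]'

```text
clock: 16.83
position: [0.5302, -0.0723, 0.1639]
ee_rot: [2.162, 2.278, 0.0]
force: [-0.5, 0.6, -0.2]
width: 0.46
gripper_force: 0.0
```

Emit:
jog_arm --motion '[[[0,0,0.0,0,0,0,1],[0,0,0.0,0,0,0,1],[0,0,0.03,0,0,0,1],[0,0,0.06,0,0,0,1],[0,0,0.07,0,0,0,1],[0,0,0.07,0,0,0,1]]]'

```text
clock: 17.33
position: [0.5281, -0.0689, 0.0914]
ee_rot: [-2.152, -2.282, 0.005]
force: [-0.1, 0.5, -0.7]
width: 0.03
gripper_force: 0.0
```

```bash
python3 go.py 0 -.065 .093
```

```text
in case [-0.0016 -0.0954  0.0914] tool delta [ 0.0304  0.0018 -0.0016] rotvec [-0.005 -0.001  0.005] clock 17.3333 F [-0.1  0.5 -0.7] [ 0.12  0.45 -0.13  1.94  0.08  0.76  0.01]
```

Emit:
jog_arm --motion '[[[0.012,0.002,0,0,0,0,1],[0.02,0.002,0,0,0,0,1],[0.026,0.002,0,0,0,0,1],[0.03,0.002,0,0,0,0,1],[0.03,0.002,0,0,0,0,1]]]'

```text
clock: 17.75
position: [0.5309, -0.0384, 0.0947]
ee_rot: [2.155, 2.285, 0.002]
force: [0.3, 0.2, -0.9]
width: 0.001
gripper_force: 0.0
```

Emit:
jog_arm --motion '[[[0.003,0,0,0,0,0,1],[0.006,0,0,0,0,0,1],[0.008,0,0,0,0,0,1],[0.008,0,0,0,0,0,1]]]'

```text
clock: 18.08
position: [0.53, -0.0339, 0.094]
ee_rot: [2.158, 2.281, -0.002]
force: [-1.6, -4.4, 2.5]
width: 0.005
gripper_force: 2.6
```

```bash
python3 go.py 0 -.12 .16
```

```text
in case [ 0.0021 -0.0606  0.094 ] tool delta [-0.0595 -0.0022 -0.0658] rotvec [0.    0.002 0.001] clock 18.0833 F [-1.6 -4.4  2.5] [ 0.06  0.44 -0.13  1.94  0.08  0.76 -0.06]
```

Emit:
jog_arm --motion '[[[0.003,0,0,0,0,0,1],[0.006,0,0,0,0,0,1],[0.008,0,0,0,0,0,1],[0.008,0,0,0,0,0,1]]]'

```text
clock: 18.42
position: [0.529, -0.0337, 0.0941]
ee_rot: [2.162, 2.271, -0.012]
force: [-2.8, -29.0, 6.8]
width: 0.004
gripper_force: 14.1
```

```bash
python3 go.py 0 -.12 .16
```

```text
in case [ 0.0012 -0.0604  0.0941] tool delta [-0.0603 -0.0009 -0.0653] rotvec [-0.001  0.01  -0.005] clock 18.4167 F [ -2.8 -29.    6.8] [ 0.05  0.44 -0.12  1.95  0.09  0.76 -0.08]
```

Solid stop with the sonde's rear at about y −51 mm, so it is seated. Now to the outside of the retainer knob.

Emit:
jog_arm --motion '[[[-0.025,0,0,0,0,0,1],[-0.04,0,-0.02,0,0,0,1],[-0.06,0,-0.06,0,0,0,1],[-0.08,0.01,-0.08,0,0,0,1],[-0.095,0.04,-0.08,0,0,0,1],[-0.111,0.08,-0.08,0,0,0,1],[-0.111,0.12,-0.08,0,0,0,1],[-0.111,0.13,-0.08,0,0,0,1],[-0.111,0.13,-0.08,0,0,0,1],[-0.111,0.13,-0.08,0,0,0,1]]]'

```text
clock: 19.25
position: [0.6652, -0.1276, 0.1729]
ee_rot: [-2.157, -2.283, 0.001]
force: [-0.5, -0.3, 0.2]
width: 0.008
gripper_force: 0.0
```

```bash
python3 go.py .130 -.159 .110
python3 - <<'E'
from h import *
q=[.5246,.0265,.054]
for n in("scene","wrist"):
    get_image(n);print(n,[(round(float(d["p"]),2),d["pixel"]) for d in silhouettes("retainer_knob",n)][:2],proj(W(q,[.078,-.15,.113]),camera_params(n)).round(1))
E
```

```text
in case [ 0.1321 -0.1614  0.1729] tool delta [ 0.0024 -0.002   0.0629] rotvec [-0.001 -0.     0.003] clock 19.25 F [-0.5 -0.3  0.2] [ 0.17  0.57 -0.1   1.49  0.06  1.09  0.12]
scene [(0.69, [266.8, 244.8])] [[266.3 248.2]]
wrist [(0.68, [177.7, 107.3]), (0.48, [132.7, 111.9])] [[179.8 186.5]]
```

Emit:
jog_arm --motion '[[[0.002,-0.002,0.035,0,0,0,1],[0.002,-0.002,0.063,0,0,0,1],[0.002,-0.002,0.063,0,0,0,1],[0.002,-0.025,0.063,0,0,0,1],[0.003,-0.048,0.063,0,0,0,1],[0.006,-0.06,0.063,0,0,0,1],[0.009,-0.07,0.063,0,0,0,1],[0.014,-0.08,0.063,0,0,0,1],[0.02,-0.09,0.063,0,0,0,1],[0.02,-0.09,0.063,0,0,0,1]]]'

```text
clock: 20.28
position: [0.5733, -0.1123, 0.1126]
ee_rot: [2.157, 2.283, 0.001]
force: [-0.4, 0.2, -0.2]
width: 0.003
gripper_force: 0.1
```

```bash
python3 go.py .0256 -.1248 .110
python3 - <<'E'
from h import *
q=[.5246,.0265,.054]
for n in("scene","side"):
    get_image(n);print(n,[(round(float(d["p"]),2),d["pixel"]) for d in silhouettes("retainer_knob",n)][:2],[(f,proj(W(q,[.078-.09*np.sin(f),-.06-.09*np.cos(f),.113]),camera_params(n)).round(0).tolist()) for f in(0,.5,.75,1)])
E
```

```text
in case [ 0.0411 -0.1412  0.1126] tool delta [ 0.0164 -0.0155  0.0026] rotvec [0.001 0.    0.003] clock 20.2833 F [-0.4  0.2 -0.2] [ 0.18  0.49 -0.11  1.8   0.07  0.86  0.09]
scene [(0.45, [272.1, 232.9])] [(0, [[266.0, 248.0]]), (0.5, [[253.0, 237.0]]), (0.75, [[250.0, 231.0]]), (1, [[249.0, 224.0]])]
side [(0.57, [233.8, 180.7])] [(0, [[230.0, 170.0]]), (0.5, [[240.0, 173.0]]), (0.75, [[244.0, 176.0]]), (1, [[246.0, 179.0]])]
```

Emit:
jog_arm --motion '[[[0.008,-0.009,0.002,0,0,0,1],[0.016,-0.016,0.002,0,0,0,1],[0.024,-0.021,0.002,0,0,0,1],[0.032,-0.025,0.002,0,0,0,1],[0.04,-0.029,0.002,0,0,0,1],[0.048,-0.031,0.002,0,0,0,1]]]'

```text
clock: 20.98
position: [0.5408, -0.0666, 0.109]
ee_rot: [2.158, 2.282, -0.0]
force: [0.3, -2.2, -0.3]
width: 0.005
gripper_force: 0.9
```

Emit:
jog_arm --motion '[[[0.005,-0.001,0,0,0,0,1],[0.01,-0.002,0,0,0,0,1],[0.015,-0.003,0,0,0,0,1],[0.018,-0.003,0,0,0,0,1],[0.018,-0.003,0,0,0,0,1]]]'

```text
clock: 21.4
position: [0.5367, -0.0493, 0.1087]
ee_rot: [2.157, 2.283, -0.002]
force: [-0.6, -4.3, 1.2]
width: 0.008
gripper_force: 1.8
```

```bash
python3 go.py 0 -.12 .16
```

```text
in case [ 0.008  -0.0763  0.1087] tool delta [-0.0437 -0.0081 -0.0512] rotvec [-0.     0.001  0.003] clock 21.4 F [-0.6 -4.3  1.2] [ 0.09  0.43 -0.13  1.91  0.08  0.8  -0.02]
```

Emit:
jog_arm --motion '[[[0.003,0,0,0,0,0,1],[0.006,0,0,0,0,0,1],[0.006,0,0,0,0,0,1]]]'

```text
clock: 21.65
position: [0.5365, -0.0479, 0.1088]
ee_rot: [2.159, 2.277, -0.007]
force: [0.5, -17.1, 0.7]
width: 0.006
gripper_force: 7.0
```

Emit:
jog_arm --motion '[[[-0.03,0,0,0,0,0,1],[-0.05,0,-0.03,0,0,0,1],[-0.06,0,-0.07,0,0,0,1],[-0.09,-0.04,-0.1,0,0,0,1],[-0.1,-0.08,-0.14,0,0,0,1],[-0.1,-0.12,-0.18,0,0,0,1],[-0.1,-0.15,-0.2,0,0,0,1],[-0.1,-0.15,-0.2,0,0,0,1],[-0.1,-0.15,-0.2,0,0,0,1]]]'

```text
clock: 22.4
position: [0.3896, -0.1525, 0.3134]
ee_rot: [2.158, 2.276, 0.003]
force: [0.8, 0.2, 0.3]
width: 0.005
gripper_force: 0.0
```

Run:
```python
from h import *
w=get_image("wrist");s=get_image("scene");d=get_image("side")
o=np.zeros((600,800,3),np.uint8);o[:384,:512]=w
o[:288,512:]=cv2.resize(s[140:290,200:350],(288,288),interpolation=0);o[300:588,512:]=cv2.resize(d[130:270,170:310],(288,288),interpolation=0)
q=[.5246,.0265,.054]
for x in s[180:280,210:330],:o[390:590,:240]=cv2.resize(x,(240,200),interpolation=0)
cv2.imwrite("pics/f1.png",o[...,::-1]);print(observe()["force"].round(1),observe()["clock"])
```

```text
[-0.  -0.1  0.6] 22.55
```

View pics/f1.png

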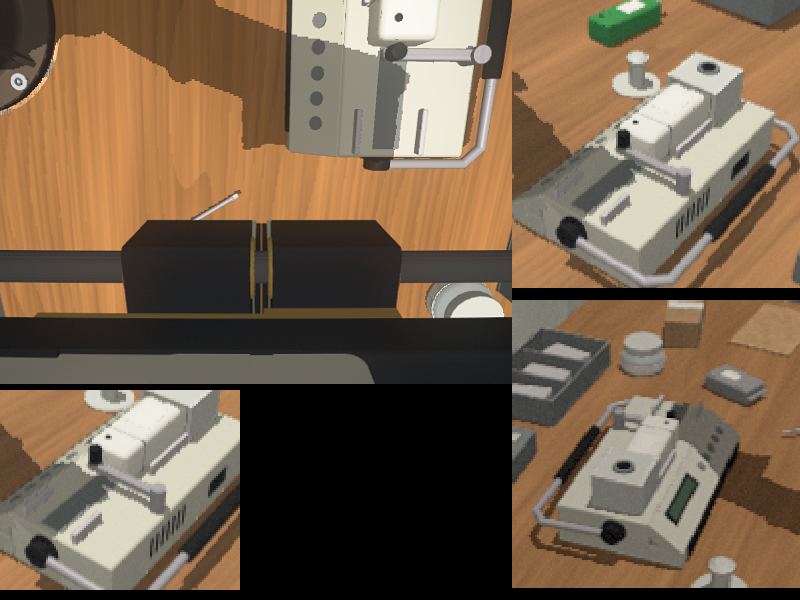

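The picture shows the sonde seated in the hood between the guides. The retaining arm lies across behind it, with its knob at (397,52) and hub at (483,54), and the handle is down behind the case. The gripper is clear of everything.

```bash
python3 -c "
from cell import *
print(sign_off())"
```

```text
the job is handed in; nothing more can be done
None
```

I handed the job in at about 22.6 s: the handle is home behind the case, the sonde is seated in the hood, the retaining arm is across behind it, and nothing is being touched. The hand-in gave no verdict, so I judged this from the last picture and the contact forces.

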